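# Pop open the round sample hatch of a bench reader

### The job

Open the sample hatch of the reader with the round hatch: with the fingertips press the tongue of the round hatch down to its stop once, so that its push-push latch lets go, then take the finger away upwards and let the hatch spring up by itself. Wait with the hand clear to see that it stays up; do not hold the raised hatch or push it back down. Leave the reader with the square hatch shut, and do not pick up or shift any of the things standing around.

Things in the scene. Friction and masses are not known exactly. Their poses are not given: they have to be found in the camera images.
- round_reader: small bench reader with a round hatch, fixed; white top, grey foot, sloping front panel with black display. 170 mm deep (x) x 110 wide (y), flat top 70 mm high. The hatch is a grey disc 72 mm across, 8 mm thick, with a tongue in front. Origin: centre of the underside; x from the front panel to the back, y to its left, z up
- square_reader: small bench reader with a square hatch, fixed; white top, grey foot, sloping front panel with black display. 170 mm deep (x) x 110 wide (y), flat top 70 mm high. The hatch is a grey plate 72 x 72 mm, 8 mm thick, with a tongue in front. Origin: centre of the underside; x from the front panel to the back, y to its left, z up
- round_hatch (a joint): hinge of the round hatch, rad, axis along the reader's y at its x = +65 mm, z = 80 mm. 0 latched shut; negative pressed in, firm stop at -0.08 (6 mm at the tongue); positive up, stop at 0.65. Push-push: pressed to its stop and let go, it springs up to 0.65 in 0.5 s, following the finger, and stays; a second press shuts it, a short press leaves it latched.
- square_hatch (a joint): hinge of the square hatch, rad, axis along the reader's y at its x = +65 mm, z = 80 mm. 0 latched shut; negative pressed in, firm stop at -0.08 (6 mm at the tongue); positive up, stop at 0.65. Same latch as the round hatch.
- round_press_pad (a point): middle of the upper face of the round hatch's ribbed press tongue: on the side of the front panel, 76 mm from the hinge axis, 86 mm above the bench when latched; tongue 34 mm wide (y), its front edge 12 mm before this point. Moves with the hatch; x to the hinge, z out of the upper face. 3 N moves it, 6 N holds it on its stop.
- square_press_pad (a point): middle of the upper face of the square hatch's ribbed press tongue: on the side of the front panel, 76 mm from the hinge axis, 86 mm above the bench when latched; tongue 34 mm wide (y), its front edge 12 mm before this point. Moves with the hatch; x to the hinge, z out of the upper face. 
- dropper_bottle: amber glass dropper bottle with a dark rubber bulb, 33 mm across, 96 mm tall, upright and loose; origin at the centre of its underside
- specimen_jar: white-lidded specimen jar, 55 mm across, 62 mm tall, upright and loose; origin at the centre of its underside
- coverslip_box: small cardboard-coloured coverslip box, 34 x 34 x 22 mm, loose, behind the readers; origin at the centre of its underside
- petri_dish: clear petri dish, 90 mm across, 14 mm tall, loose, to the right, beside a tall swan-neck bench tap that stands fixed at the back right and arches forward over this spot (the arm must go round it, nearer the robot); origin at the centre of its underside
- marker: marker pen lying near the front edge of the bench, 17 x 135 x 16 mm, loose; origin at the centre of its underside
There are look-alikes about, which are no part of the job. Leave any green look-alike of the square_reader alone.

How it is judged:
By the outcome, as a careful person would: the job done as asked, in the order asked, and still so for the second after the job is handed in, with the robot touching nothing.
It also fails if it takes over 35 s, if anything falls off the work surface, if the arm or the gripper's body presses on something with over 40 N, if the wrist force passes 120 N, or if a joint passes its speed limit or range.

### The arm

A 6-joint arm with a two-finger parallel gripper is mounted at the origin on a cart in front of the work surface, level with it; the furniture and walls round the work are solid. World frame = base frame: x ahead of the robot, y to its left, z up, the work surface at z = 0. Lengths are in m, angles in rad, forces in N, time in s.
With the tool pointing down it reaches from about 0.375 to 0.975 m from the base axis. Payload 3.8 kg.
Tool frame: the origin (TCP) lies midway between the tips of the shut fingers; the grasp point (between the pads) lies 19 mm behind it; z points along the fingers, y is the line along which they close (so a half turn about z gives the same grasp; the last joint's range is limited). The gripper opens to 85 mm and grips with 20 to 120 N. Pads are 22 mm wide; open, the fingers measure 114 mm over their backs; the gripper's body (76 mm by 85 mm) begins 54 mm behind the grasp point. The pads swing forward as they close: fully open they stand 13 mm farther back than shut.
Start: joints at [-1.24, 0.264, 1.604, -0, 1.274, -0.037], TCP at [0.243, -0.63, 0.231] pointing down, gripper open.
Joint ranges: [-2.63, 2.63], [-0.94, 2.18], [0.31, 2.57], [-1.31, 4.45], [0, 2.66], [-2.55, 2.55]. Speed limits (rad/s): [2.57, 2.57, 3.14, 3.14, 3.14, 3.14].

### API

Orientations are given as a rotation vector (axis times angle).
In Python, from workcell import read_state, vision, ticket gives the robot as it stands. The module is installed in compiled form; this text tells all that it offers.
- The arm moves only by the tool jog_arm, never from a script. Its arguments are lists of equal length, an entry for each row: "turn": the turn, a rotation vector about the tool's x, y, z in rad, a list of three; "delta_pos": the shift along the tool's x, y, z in m, a list of three; "gripper": the finger opening in m, from 0 to 0.0854. In form: {"turn": [[rx, ry, rz], ...], "delta_pos": [[dx, dy, dz], ...], "gripper": [gripper, ...]}. A call has 1 to 20 rows; each row shifts and turns the commanded pose from where the row before left it, along the tool's axes as they then stand; what a row does not reach is not made up. A row lasts 1/12 s, in which the tool goes at most 41.7 mm and 7.16 degrees, less where a joint would pass 70% of its speed; a pose out of reach is approached as far as the arm can. A call with a gripper value outside its range is refused whole. The fingers move at their own pace and stop on an object; "grip_force" is the grip in N (left out, the last holds). Time passes only in rows, so rows that do not move let the fingers close. It gives the time, the measured TCP pose, the force, the opening and the grip force at its end, in the units of the state.
- read_state(): the state, without advancing time (a new reading comes with each control period).
- vision.read_camera(name): name is "side" or "top" or "wrist"; returns the picture (480x640x3 uint8, red, green, blue); there is no depth.
- vision.calibration(name): a dict with "vfov" (degrees; the focal length in pixels is half the picture's height over the tangent of half this angle, whatever the lens; pixels are square), "cx", "cy" (the principal point, pixels), "R" (3x3) and "t" (3): a world point X has camera coordinates R X + t; the wrist camera has in their place "mount" (4x4, takes a point from camera to tool coordinates, whose origin is the TCP and whose axes are the flange's). Camera axes: x right, y down, z forward; pixel columns grow to the right and rows downward; lengths in m; the calibration is good to about 2 mm. A picture is of the moment at which its call begins: read the wrist's pose just before it. calibration takes no time and is no camera call.
- ticket.finish_job(): hands the job in; it is judged then, once.
The state is a dict: "time": time; "q": joint angles; "joint_vel": joint speeds; "joint_torque": joint torques, N m; "tool_pos": TCP position; "tcp_rot": TCP orientation; "wrist_force": force on the tool from outside, world axes, zero at the start; "torque": the same for the moment, N m; "width": opening from 0.0 (shut) to 1.0 (fully open); "grip_force": force on a finger pad.
Only numpy, scipy, OpenCV 4.12 (cv2) and the standard library are available. Lean on these libraries where they do the work, as an engineer would, in place of code of your own. Each camera call takes 0.05 s, during which the arm holds its last target. There are 200 camera calls.

## Working session

There is one attempt and no reset: what is moved stays moved. The work goes in short steps, Python scripts to look and compute and a tool call to move; the robot and the scene stay as the last step left them, time stands still between calls to the robot, and variables do not carry over. Pictures are saved under pics/ and viewed, at most 10 in all, crops included, and the job is handed in when it is done.

Besides the shell and the picture viewer there is one more tool, called after "Request:" as a command line: name --argument value ..., lists and objects as JSON in quotes. jog_arm: Moves the arm, as the interface text tells. Its arguments: {"type":"object","properties":{"turn":{"type":"array","items":{"type":"array","items":{"type":"number"}}},"delta_pos":{"type":"array","items":{"type":"array","items":{"type":"number"}}},"gripper":{"type":"array","items":{"type":"number"}},"grip_force":{"type":"number"}},"required":["turn","delta_pos","gripper"]}

```bash
mkdir -p pics; python3 - <<'E'
from workcell import read_state, vision
import cv2, numpy as np
s=read_state(); print(s)
ims=[]
for n in ("top","side"):
    im=vision.read_camera(n); cv2.imwrite(f"pics/{n}0.png",im[:,:,::-1])
    c=vision.calibration(n); print(n,c)
E
```

```text
{'time': 0.0, 'q': array([-1.23988845e+00,  2.64753781e-01,  1.60539732e+00, -2.47769330e-06,
        1.27369128e+00, -3.68984102e-02]), 'joint_vel': array([ 1.18199130e-03,  1.06447614e-03, -4.59393016e-04, -7.86629570e-04,
        1.91331479e-06, -3.67312519e-04]), 'joint_torque': array([-2.88967954e-05, -5.15109980e+01, -3.67315400e+01, -1.26636826e-05,
        1.28925231e-02,  2.20630136e-05]), 'tool_pos': array([ 0.24246721, -0.6291552 ,  0.22994901]), 'tcp_rot': array([-3.08642946e+00, -5.74091871e-01,  5.20936927e-04]), 'wrist_force': array([0.66464702, 0.51504435, 0.44257573]), 'torque': array([ 0.0414695 , -0.0292023 ,  0.01981507]), 'grip_force': 0.0, 'width': 0.9999242779926506}
top {'vfov': 46.699139267869924, 'cx': 316.20607175056756, 'cy': 244.77119315566412, 'R': array([[-0.01735859, -0.99984084,  0.00411909],
       [-0.99891552,  0.01716422, -0.04328022],
       [ 0.04320263, -0.0048659 , -0.99905448]]), 't': array([-0.04094296,  0.55096562,  1.54431345])}
side {'vfov': 46.172767854801926, 'cx': 320.49407917984865, 'cy': 226.76306196284884, 'R': array([[-0.93071498, -0.36563624,  0.00893099],
       [-0.23465609,  0.57822281, -0.78140572],
       [ 0.28054615, -0.72936173, -0.6239594 ]]), 't': array([0.49685696, 0.20245057, 1.23044647])}
```

View pics/top0.png

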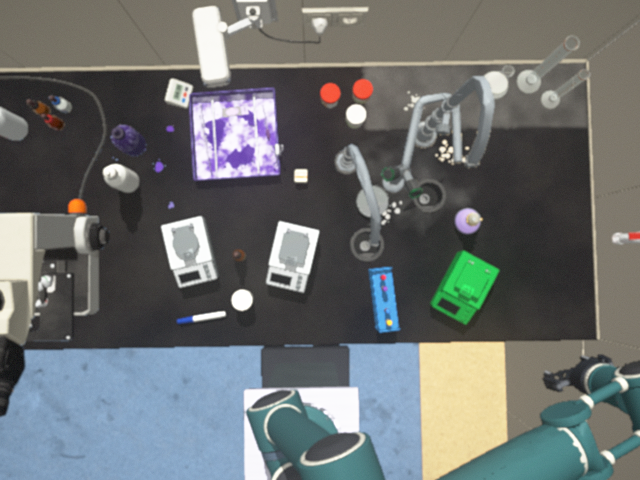

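View pics/side0.png

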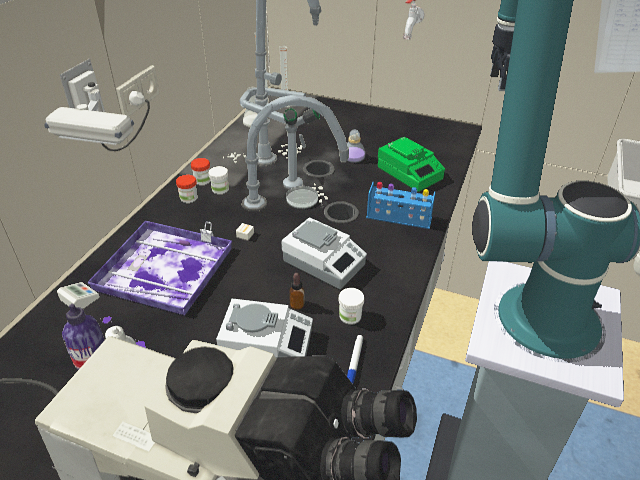

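Top view: the readers are at (190,252) and (293,257), with a green look-alike at (465,288). The left one seems to have the round disc and the right one a square plate. I'll confirm in an enlarged crop.

```bash
python3 - <<'E'
import cv2, numpy as np
a=cv2.imread("pics/top0.png")[205:305,150:330]
a=cv2.resize(a,None,fx=4.4,fy=4.4,interpolation=cv2.INTER_CUBIC)
cv2.imwrite("pics/c1.png",a)
b=cv2.imread("pics/side0.png")[260:400,205:385]
cv2.imwrite("pics/c2.png",cv2.resize(b,None,fx=4.2,fy=4.2,interpolation=cv2.INTER_CUBIC))
E
```

```text
(no output)
```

View pics/c1.png

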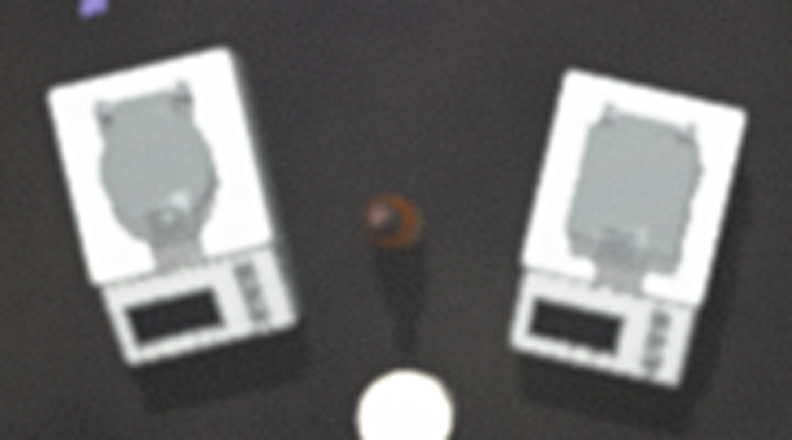

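View pics/c2.png

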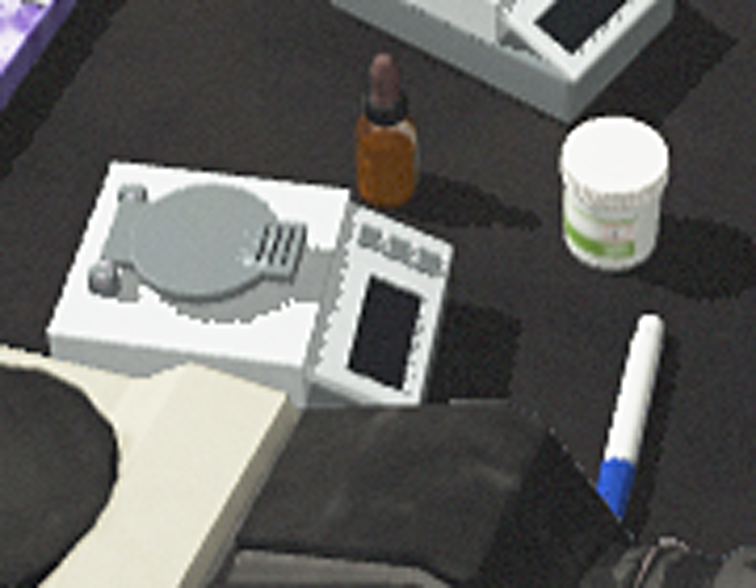

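The crops confirm it. The reader at top px (190,252) has the round disc and is the target, with its tongue at crop (173,248) in the top view and (283,250) in the side view. The one at (293,257) has the square plate, so I'll leave it shut.

```bash
cat > h.py <<'E'
from workcell import read_state, vision
import numpy as np
from scipy.spatial.transform import Rotation as Ro
def ray(n,u,v,z):
    c=vision.calibration(n); f=240/np.tan(np.radians(c["vfov"])/2)
    d=c["R"].T@np.array([(u-c["cx"])/f,(v-c["cy"])/f,1]); o=-c["R"].T@c["t"]
    return o+d*(z-o[2])/d[2]
E
python3 - <<'E'
from h import *
T=lambda u,v,z:ray("top",150+u/4.4,205+v/4.4,z)
S=lambda u,v,z:ray("side",205+u/4.2,260+v/4.2,z)
np.set_printoptions(precision=4,suppress=True)
for p in [(48,95),(232,48),(273,245),(97,283)]: print("topc",T(*p,.07))
print("hinge", T(102,110,.08),T(184,92,.08), S(133,192,.08),S(103,278,.08))
print("tongue",T(173,248,.086),S(283,250,.086))
print("tongue front",T(180,266,.085))
print("topface S",S(112,162,.07),S(350,188,.07),S(305,370,.07),S(50,335,.07))
print("micro",ray("top",105,235,.25),"bottle",T(385,215,.09),"jar",T(405,415,.06))
s=read_state();print(Ro.from_rotvec(s["tcp_rot"]).as_matrix())
print(vision.calibration("wrist"))
E
```

```text
topc [0.6039 0.3676 0.07  ]
topc [0.6309 0.2547 0.07  ]
topc [0.5097 0.2307 0.07  ]
topc [0.4883 0.3383 0.07  ]
hinge [0.5934 0.332  0.08  ] [0.6035 0.2821 0.08  ] [0.607 0.282 0.08 ] [0.5941 0.3357 0.08  ]
tongue [0.5086 0.2882 0.086 ] [0.5212 0.2935 0.086 ]
tongue front [0.4977 0.2843 0.085 ]
topface S [0.6315 0.2598 0.07  ] [0.5148 0.2318 0.07  ] [0.4878 0.3426 0.07  ] [0.6052 0.3678 0.07  ]
micro [0.5716 0.4506 0.25  ] bottle [0.5262 0.1593 0.09  ] jar [0.4041 0.1526 0.06  ]
[[ 0.9331  0.3595 -0.0006]
 [ 0.3595 -0.9331  0.0019]
 [ 0.0001 -0.002  -1.    ]]
{'vfov': 58.25817317443442, 'cx': 316.76589060136814, 'cy': 239.44265126229843, 'mount': array([[-0.0005, -0.9628, -0.2702,  0.0691],
       [ 1.    , -0.0002, -0.001 ,  0.    ],
       [ 0.0009, -0.2702,  0.9628, -0.1421],
       [ 0.    ,  0.    ,  0.    ,  1.    ]])}
```

```bash
python3 - <<'E'
from h import *
from scipy.optimize import least_squares
np.set_printoptions(precision=4,suppress=True)
def tri(a,b):
    A=[];B=[]
    for n,(u,v) in (("top",a),("side",b)):
        p=ray(n,u,v,0);q=ray(n,u,v,.5);d=(q-p)/np.linalg.norm(q-p);P=np.eye(3)-np.outer(d,d);A.append(P);B.append(P@p)
    return np.linalg.lstsq(np.vstack(A),np.hstack(B),rcond=None)[0]
print("tap tip",tri((376,233),(345,157)),"rack",tri((385,300),(402,195)))
R=Ro.from_rotvec(read_state()["tcp_rot"]).as_matrix();p0=read_state()["tool_pos"]
for w in [(.385,-.12,.24),(.515,.29,.20)]:
    w=np.array(w);print(w,R.T@(w-p0),np.linalg.norm(w-p0));p0=w
E
```

```text
tap tip [ 0.5603 -0.2042  0.1677] rack [ 0.397  -0.2316  0.0742]
[ 0.385 -0.12   0.24 ] [ 0.3161 -0.424  -0.009 ] 0.5288960276077087
[0.515 0.29  0.2  ] [ 0.2687 -0.3358  0.0407] 0.43197222132910346
```

Request:
jog_arm --turn '[[0,0,0],[0,0,0],[0,0,0],[0,0,0],[0,0,0],[0,0,0],[0,0,0],[0,0,0],[0,0,0],[0,0,0],[0,0,0],[0,0,0],[0,0,0],[0,0,0],[0,0,0],[0,0,0],[0,0,0],[0,0,0]]' --delta_pos '[[0.0176,-0.0236,-0.0005],[0.0176,-0.0236,-0.0005],[0.0176,-0.0236,-0.0005],[0.0176,-0.0236,-0.0005],[0.0176,-0.0236,-0.0005],[0.0176,-0.0236,-0.0005],[0.0176,-0.0236,-0.0005],[0.0176,-0.0236,-0.0005],[0.0176,-0.0236,-0.0005],[0.0176,-0.0236,-0.0005],[0.0176,-0.0236,-0.0005],[0.0176,-0.0236,-0.0005],[0.0176,-0.0236,-0.0005],[0.0176,-0.0236,-0.0005],[0.0176,-0.0236,-0.0005],[0.0176,-0.0236,-0.0005],[0.0176,-0.0236,-0.0005],[0.0176,-0.0236,-0.0005]]' --gripper '[0,0,0,0,0,0,0,0,0,0,0,0,0,0,0,0,0,0]'

```text
time: 1.6
tool_pos: [0.3853, -0.118, 0.24]
tcp_rot: [-3.089, -0.574, 0.0]
wrist_force: [-0.1, 0.7, 0.0]
width: -0.001
grip_force: 0.0
```

Request:
jog_arm --turn '[[0,0,0],[0,0,0],[0,0,0],[0,0,0],[0,0,0],[0,0,0],[0,0,0],[0,0,0],[0,0,0],[0,0,0],[0,0,0],[0,0,0],[0,0,0],[0,0,0],[0,0,0],[0,0,0.07],[0,0,0.07],[0,0,0]]' --delta_pos '[[0.018,-0.0224,0.0027],[0.018,-0.0224,0.0027],[0.018,-0.0224,0.0027],[0.018,-0.0224,0.0027],[0.018,-0.0224,0.0027],[0.018,-0.0224,0.0027],[0.018,-0.0224,0.0027],[0.018,-0.0224,0.0027],[0.018,-0.0224,0.0027],[0.018,-0.0224,0.0027],[0.018,-0.0224,0.0027],[0.018,-0.0224,0.0027],[0.018,-0.0224,0.0027],[0.018,-0.0224,0.0027],[0.018,-0.0224,0.0027],[0,0,0],[0,0,0],[0,0,0]]' --gripper '[0,0,0,0,0,0,0,0,0,0,0,0,0,0,0,0,0,0]'

```text
time: 3.1
tool_pos: [0.5162, 0.2915, 0.1988]
tcp_rot: [3.121, 0.356, -0.003]
wrist_force: [-0.1, -0.4, -0.0]
width: -0.005
grip_force: 0.0
```

```bash
python3 - <<'E'
from h import *
import cv2
s=read_state(); im=vision.read_camera("wrist"); cv2.imwrite("pics/w1.png",im[:,:,::-1])
c=vision.calibration("wrist"); f=240/np.tan(np.radians(c["vfov"])/2)
R=Ro.from_rotvec(s["tcp_rot"]).as_matrix()
M=np.linalg.inv(c["mount"])
def px(X):
    t=R.T@(np.array(X)-s["tool_pos"]); q=M[:3,:3]@t+M[:3,3]; return q[:2]/q[2]*f+[c["cx"],c["cy"]]
print(s["tool_pos"],R); print(px([.521,.291,.086]),px([.599,.308,.08]))
E
```

```text
[0.51622738 0.29153403 0.1987871 ] [[ 9.74288161e-01  2.25300305e-01 -1.53362572e-03]
 [ 2.25299220e-01 -9.74289249e-01 -8.48847476e-04]
 [-1.68544065e-03  4.81497367e-04 -9.99998464e-01]]
[319.82232183 228.20498945] [321.71844653  90.60148008]
```

View pics/w1.png

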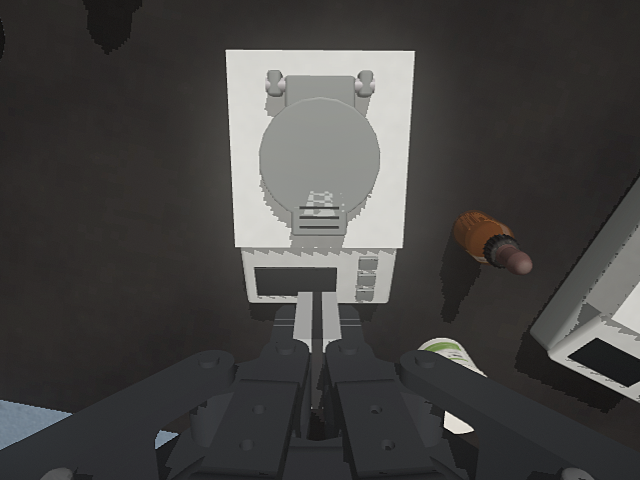

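The wrist view shows the round hatch shut, with the tongue ribs at (319,217), the front edge at about row 234 and the hinge at about (320,84). Next I work out where the tongue is.

```bash
python3 - <<'E'
from h import *
np.set_printoptions(precision=4,suppress=True)
s=read_state();c=vision.calibration("wrist"); f=240/np.tan(np.radians(c["vfov"])/2)
R=Ro.from_rotvec(s["tcp_rot"]).as_matrix();m=c["mount"]
def w(u,v,z):
    d=R@m[:3,:3]@np.array([(u-c["cx"])/f,(v-c["cy"])/f,1]);o=s["tool_pos"]+R@m[:3,3];return o+d*(z-o[2])/d[2]
for p in [(319.5,217,.086),(319.5,232,.086),(320,84,.082)]:
    X=w(*p);print(X,R.T@(X-s["tool_pos"]))
E
```

```text
[0.5278 0.2924 0.086 ] [0.0117 0.0013 0.113 ]
[0.5186 0.2903 0.086 ] [0.0023 0.0013 0.113 ]
[0.6021 0.3096 0.082 ] [0.088  0.0015 0.1169]
```

Request:
jog_arm --turn '[[0,0,0],[0,0,0],[0,0,0],[0,0,0],[0,0,0],[0,0,0],[0,0,0],[0,0,0],[0,0,0]]' --delta_pos '[[0.005,0.0005,0.02],[0.005,0.0005,0.02],[0,0,0.02],[0,0,0.02],[0,0,0.01],[0,0,0.008],[0,0,0.006],[0,0,0.003],[0,0,0]]' --gripper '[0,0,0,0,0,0,0,0,0]'

```text
time: 3.9
tool_pos: [0.5268, 0.2923, 0.0928]
tcp_rot: [-3.121, -0.357, -0.0]
wrist_force: [-0.7, -0.6, 0.6]
width: -0.005
grip_force: 0.0
```

Request:
jog_arm --turn '[[0,0,0],[0,0,0],[0,0,0],[0,0,0],[0,0,0]]' --delta_pos '[[0,0,0.002],[0,0,0.002],[0,0,0.002],[0,0,0.002],[0,0,0]]' --gripper '[0,0,0,0,0]'

```text
time: 4.32
tool_pos: [0.5271, 0.2926, 0.0851]
tcp_rot: [-3.121, -0.357, -0.002]
wrist_force: [0.1, -0.2, 1.9]
width: -0.001
grip_force: 1.0
```

Contact at about z = 0.086, as expected. I keep pressing.

Request:
jog_arm --turn '[[0,0,0],[0,0,0],[0,0,0],[0,0,0]]' --delta_pos '[[0,0,0.002],[0,0,0.002],[0,0,0.0015],[0,0,0]]' --gripper '[0,0,0,0]'

```text
time: 4.65
tool_pos: [0.527, 0.2926, 0.0801]
tcp_rot: [-3.121, -0.357, -0.001]
wrist_force: [-2.3, -2.0, 7.5]
width: 0.003
grip_force: 3.6
```

Request:
jog_arm --turn '[[0,0,0],[0,0,0]]' --delta_pos '[[0,0,0.001],[0,0,0]]' --gripper '[0,0]'

```text
time: 4.82
tool_pos: [0.527, 0.2926, 0.0798]
tcp_rot: [-3.121, -0.357, -0.001]
wrist_force: [-3.0, -1.0, 10.1]
width: -0.004
grip_force: 5.5
```

Request:
jog_arm --turn '[[0,0,0],[0,0,0],[0,0,0],[0,0,0],[0,0,0],[0,0,0],[0,0,0],[0,0,0],[0,0,0],[0,0,0],[0,0,0],[0,0,0],[0,0,0],[0,0,0],[0,0,0],[0,0,0]]' --delta_pos '[[0,0,-0.01],[0,0,-0.02],[0,0,-0.025],[0,0,-0.025],[0,0,-0.025],[0,0,-0.025],[-0.02,0,-0.02],[-0.02,0,0],[-0.02,0,0],[0,0,0],[0,0,0],[0,0,0],[0,0,0],[0,0,0],[0,0,0],[0,0,0]]' --gripper '[0,0,0,0,0,0,0,0,0,0,0,0,0,0,0,0]'

```text
time: 6.15
tool_pos: [0.4686, 0.2788, 0.228]
tcp_rot: [3.121, 0.357, -0.001]
wrist_force: [0.8, -0.4, 0.1]
width: 0.002
grip_force: 0.0
```

```bash
python3 - <<'E'
from h import *
import cv2
a=vision.read_camera("wrist")[:,:,::-1]; b=vision.read_camera("side")[:,:,::-1]
b=cv2.resize(b[180:420,180:420],(480,480),interpolation=cv2.INTER_CUBIC)
cv2.imwrite("pics/r1.png",np.hstack([cv2.resize(a,(320,240)),b[:240]*1][:1]+[b[:240]]) if 0 else np.hstack([cv2.copyMakeBorder(cv2.resize(a,(320,240)),0,240,0,0,0),b]))
s=read_state();print(s["tool_pos"],s["wrist_force"],s["time"])
E
```

```text
[0.46844047 0.27878616 0.22808121] [-0.50309401 -0.87133296  0.39906046] 6.25
```

View pics/r1.png

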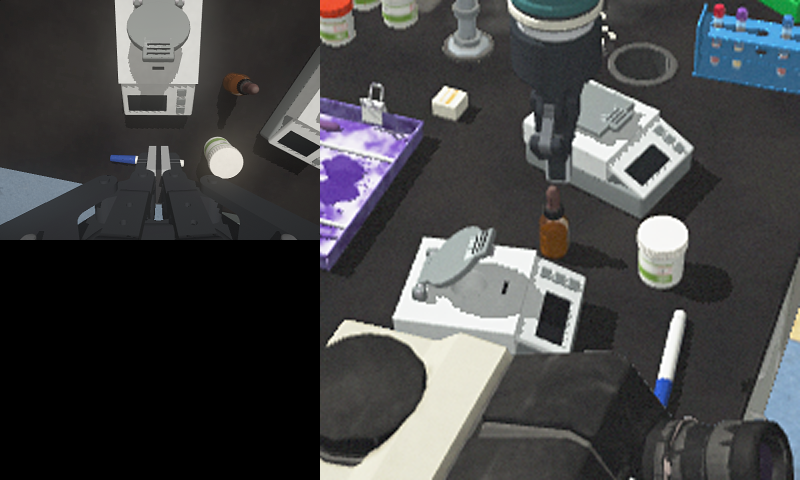

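The round hatch stands open at (460,255) in the picture. The square hatch is shut, and the bottle, jar and marker haven't moved. I wait with the hand clear, check again, then hand in.

Request:
jog_arm --turn '[[0,0,0],[0,0,0],[0,0,0],[0,0,0],[0,0,0],[0,0,0],[0,0,0],[0,0,0],[0,0,0],[0,0,0],[0,0,0],[0,0,0],[0,0,0],[0,0,0],[0,0,0],[0,0,0],[0,0,0],[0,0,0]]' --delta_pos '[[0,0,0],[0,0,0],[0,0,0],[0,0,0],[0,0,0],[0,0,0],[0,0,0],[0,0,0],[0,0,0],[0,0,0],[0,0,0],[0,0,0],[0,0,0],[0,0,0],[0,0,0],[0,0,0],[0,0,0],[0,0,0]]' --gripper '[0,0,0,0,0,0,0,0,0,0,0,0,0,0,0,0,0,0]'

```text
time: 7.75
tool_pos: [0.4682, 0.2788, 0.2283]
tcp_rot: [3.121, 0.357, 0.0]
wrist_force: [0.5, 0.1, 0.3]
width: -0.0
grip_force: 0.0
```

```bash
python3 - <<'E'
from h import *
import cv2
b=vision.read_camera("side")[:,:,::-1]
cv2.imwrite("pics/r2.png",cv2.resize(b[200:380,190:390],None,fx=2.5,fy=2.5))
E
```

```text
(no output)
```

View pics/r2.png

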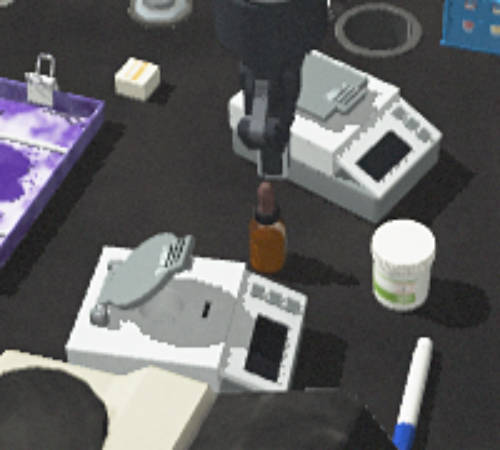

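The hatch at (150,270) is still up and the hand is clear of it.

```bash
python3 -c "
from workcell import ticket; print(ticket.finish_job())"
```

```text
the job is handed in; nothing more can be done
None
```

The round hatch was pressed to its stop once, sprang up by itself and was still up about 3 s later with the hand clear; the square hatch is shut, nothing around it was moved, and the job is handed in.

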